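# Stand the fallen sauce bottle back in its lane and lock the stop bar

### The arm

A 6-joint arm with a two-finger parallel gripper is mounted at the origin on the work surface. World frame = base frame: x ahead of the robot, y to its left, z up, the work surface at z = 0. Lengths are in m, angles in degrees, forces in N, time in s.
With the tool pointing down it reaches from about 0.4 to 0.825 m from the base axis. Payload 7 kg.
Tool frame: the origin (TCP) lies at the very end of the fingers, on their centre line; the grasp point (between the pads) lies 19 mm behind it (r.hold_point_z is the distance from the TCP to the grasp point, in m); x points along the fingers, y is the direction in which the jaws open and shut, and the axes are right-handed (so a half turn about x gives the same grasp; the last joint's range is limited). The gripper opens to 88 mm and grips with 3 to 60 N. Pads are 19 mm wide; open, the fingers measure 130 mm over their backs; the gripper's body (78 mm by 193 mm) begins 47 mm behind the grasp point.
Start: joints at [81.423, 20.546, 0.682, 0, -70.136, -16.507], TCP at [0.286, 0.611, 0.227] pointing down, gripper open.
Joint ranges: [-176.03, 176.03], [-82.01, 121.73], [-58.28, 71.71], [-173.87, 95.51], [-174.79, -0.11], [-173.66, 173.66]. Speed limits (degrees/s): [136.94, 136.94, 172.46, 180, 180, 180].

### API

Orientations are given as [roll, pitch, yaw] about the fixed x, y, z axes, in that order (R = Rz(yaw) Ry(pitch) Rx(roll)).
In Python, from plant import r gives the robot as it stands. The module is installed in compiled form; this text tells all that it offers.
- The arm moves only by the shell command python3 -m creep 'ROWS' [FORCE]. ROWS is JSON, a list of rows, each a list of 7 numbers: the turn, a rotation vector about the tool's x, y, z in rad, then the shift along the tool's x, y, z in cm, then the opening in per cent of the stroke, from 0 (shut) to 100 (fully open). In form: [[rx, ry, rz, x, y, z, fingers], ...]. A call has 1 to 8 rows; each row shifts and turns the commanded pose from where the row before left it, along the tool's axes as they then stand; what a row does not reach is not made up. A row lasts 1/10 s, in which the tool goes at most 50 mm and 8.59 degrees, less where a joint would pass 70% of its speed; a pose out of reach is approached as far as the arm can. A call is refused whole if a number of a shift passes 5 or a number of a turn 0.15, either way. A call with a gripper value outside its range is refused whole. The fingers move at their own pace and stop on an object; FORCE is the grip in N (left out, the last holds). Time passes only in rows, so rows that do not move let the fingers close. It gives the time, the measured TCP pose, the force and the opening at its end, in the units of the state.
- r.get_state(): the state, without advancing time (a new reading comes with each control period).
- r.capture(name): name is "scene" or "top" or "wrist"; returns (picture, depth): 420x560x3 uint8, blue, green, red; 420x560 float32, m along the optical axis (not along the pixel's ray), 0 where there is no reading.
- r.camera_info(name): a dict with "fovy" (degrees; the focal length in pixels is half the picture's height over the tangent of half this angle, whatever the lens; pixels are square), "cx", "cy" (the principal point, pixels), "camera_from_world" (4x4, takes a point from world to camera coordinates). Camera axes: x right, y down, z forward; pixel columns grow to the right and rows downward; lengths in m; the calibration is good to about 2 mm. The wrist camera is an equidistant fisheye: a pixel r from the principal point sees the ray r / f radians off the axis. A picture is of the moment at which its call begins: read the wrist's pose just before it. camera_info takes no time and is no camera call; for the wrist camera it gives the pose at the moment of the call.
- r.close_job(): hands the job in, once; it reports no verdict.
Trained networks look in the newest picture that a camera, given by its name, has taken for a name from the list of things; names that differ only in an ending like _2 or _b are one class to them, and where a whole thing is asked for, a point or a joint stands for the part that bears it (a point fixed in the world has none). Each returns a list of dicts, best first, with "score" (0 to 1); they miss things now and then, are a little off and sometimes report something else, mostly with a low value. They report only what shows in the picture. A call takes as long as a camera call. They do not tell look-alikes from the thing itself.
- r.look_for(query, camera): "rect" ([left, top, right, bottom] in pixels, round what is visible of it).
- r.masks_of(query, camera): "pixels" (420x560 bool, what is visible of it) and "rect" ([left, top, right, bottom] in pixels, round what is visible of it).
The state is a dict: "time_s": time; "joints": joint angles; "qd": joint speeds; "joint_torque": joint torques, N m; "tcp_pos": TCP position; "eef_rot": TCP orientation; "contact_force": force on the tool from outside, world axes, zero at the start; "moment": the same for the moment, N m; "gripper_width": finger opening in m.
Only numpy, scipy, OpenCV 4.12 (cv2) and the standard library are available. Lean on these libraries where they do the work, as an engineer would, in place of code of your own. Each camera call takes 0.05 s, during which the arm holds its last target. There are 200 camera calls.

### The job

One sauce bottle has fallen over out of the front row of the three-lane tray: stand it upright again, set down gently on the tray floor in the empty front place of its lane, in line with the bottles beside it. Then turn the lock collar, which has a lever, until the stop bar lies fully home across the front of all three lanes, its pointer at the locked mark. Do not knock over or shift the other bottles, and leave the things around the tray where they are.

Things in the scene. Friction and masses are not known exactly. Their poses are not given: they have to be found in the camera images.
- tray: fixed aluminium lane tray. Origin on the table under the middle front place; its x runs along the lanes away from the open front, y to the left seen from the front. Floor top at 4 mm, x -105 to +105 mm, 220 mm wide. Four rails (4 mm wide, tops at 16 mm) at y -102, -34, 34, 102 mm, x -30 to +105 mm, make three lanes; wire fence 74 mm high at the back. Bar's rest at x -45, y -118 mm, 66 mm high
- place0 (a point): on the tray floor: centre of the front place of the left lane (tray y = +68 mm). Exactly one of the three front places is empty: the one where the fallen bottle's base lies
- place1 (a point): the same, middle lane (tray y = 0)
- place2 (a point): the same, right lane (tray y = -68 mm)
- fallen: the fallen glass sauce bottle, about 0.28 kg, lying in its lane, neck sticking out of the tray's open front. Body 50 mm in diameter up to 95 mm from the underside, shoulder to 120 mm, neck 24 mm in diameter to 168 mm, cap 27 mm in diameter to 183 mm. Origin at the centre of its underside; z axis from underside to cap
- stop (a joint): lock collar with stop bar on an upright post: 0 = fully open (bar pointing forward, out of the tray's front and a little outward), growing anticlockwise from above as the bar swings in front of the lanes; 1.83 rad = locked mark, bar straight across the front; end stop at 1.86 rad. Stays where it is left (friction 0.12 N m)
- lever_knob (a point): point on the lever's upright black knob (24 mm in diameter, from 44 to 100 mm above the table), on its axis at 85 mm height; 75 mm from the collar's axis, 30 degrees clockwise (from above) of the bar; turns with the collar
- collar_axis (a point): on the collar's axis, 50 mm above the table, at tray x -50, y +132 mm. The collar is 48 mm in diameter, from 34 to 69 mm high, on a fixed post 79 mm high. The steel stop bar reaches 260 mm from this axis, 8 mm thick, 43 to 57 mm above the table; locked, it stands 50 mm in front of the front places' centres
- front_a: front row glass sauce bottle like the fallen one (50 mm body, 183 mm tall), standing; origin at the centre of its underside, z up along the bottle
- front_b: front row glass sauce bottle like the fallen one (50 mm body, 183 mm tall), standing; origin at the centre of its underside, z up along the bottle
- back_a: back row, left lane glass sauce bottle like the fallen one (50 mm body, 183 mm tall), standing; origin at the centre of its underside, z up along the bottle, 64 mm behind the front place
- back_b: back row, middle lane glass sauce bottle like the fallen one (50 mm body, 183 mm tall), standing; origin at the centre of its underside, z up along the bottle
- back_c: back row, right lane glass sauce bottle like the fallen one (50 mm body, 183 mm tall), standing; origin at the centre of its underside, z up along the bottle
- can: bystander: food can with a red band, 84 mm in diameter, 115 mm tall; origin at the centre of its underside
- jar: bystander: amber glass jar, 90 mm in diameter, 140 mm tall; origin at the centre of its underside
There are look-alikes about, which are no part of the job. What is shaped like the back_c but purple or turquoise is not meant.

How it is judged:
By the outcome, as a careful person would: the job done as asked, in the order asked, and still so for the second after the job is handed in, with the robot touching nothing.
It also fails if it takes over 56 s, if anything falls off the work surface, if the arm or the gripper's body presses on something with over 40 N, if the wrist force passes 120 N, or if a joint passes its speed limit or range.

## Working session

There is one attempt and no reset: what is moved stays moved. The work goes in short steps, Python scripts to look and compute and a shell command to move; the robot and the scene stay as the last step left them, time stands still between calls to the robot, and variables do not carry over. Pictures are saved under pics/ and viewed, about 8 in all and at most 12, crops included, and the job is handed in when it is done.

```bash
mkdir -p pics; cat > h.py <<'E'
import numpy as np, cv2
from plant import r
from scipy.spatial.transform import Rotation as R
def cam(n):
    i=r.camera_info(n); f=210/np.tan(np.radians(i['fovy']/2)); return f,i['cx'],i['cy'],np.array(i['camera_from_world'])
def cloud(n,d):
    f,cx,cy,T=cam(n); v,u=np.mgrid[0:420,0:560]
    P=np.stack([(u-cx)/f*d,(v-cy)/f*d,d],-1)
    return (P-T[:3,3])@T[:3,:3]
def proj(n,p):
    f,cx,cy,T=cam(n); q=T[:3,:3]@np.array(p)+T[:3,3]; return np.round([f*q[0]/q[2]+cx,f*q[1]/q[2]+cy])
E
python3 - <<'E'
from h import *
print(r.get_state())
a,d=r.capture('scene'); b,e=r.capture('top')
np.savez('c0.npz',a=a,d=d,b=b,e=e)
cv2.imwrite('pics/s.png',a);cv2.imwrite('pics/t.png',b)
for n in('scene','top'):
  i=r.camera_info(n);print(n,np.round(np.linalg.inv(i['camera_from_world']),3).tolist())
  for q in('fallen','lever_knob','stop','tray','can','jar'):
    print(q,[(np.round(x['score'],2),np.round(x['rect']).tolist()) for x in r.look_for(q,n)][:8])
E
```

```text
{'time_s': 0.0, 'joints': array([ 8.14236157e+01,  2.05923651e+01,  6.32846131e-01, -1.98075929e-02,
       -7.01340632e+01, -1.65059520e+01]), 'qd': array([ 0.04819995, -0.02974113,  0.13209485,  0.0856873 , -0.00734893,
        0.05494078]), 'joint_torque': array([-1.51809985e-03, -5.82716274e+01,  2.93045425e+01,  6.99707955e+00,
        6.85101666e-03, -1.68971201e-04]), 'tcp_pos': array([0.2859756 , 0.61089033, 0.22560611]), 'eef_rot': array([  95.25420237,   89.90458275, -109.83488019]), 'contact_force': array([-0.0690665 ,  0.23707135,  0.35210712]), 'moment': array([0.06347254, 0.00483916, 0.02921776]), 'gripper_width': 0.08763166339762853}
scene [[0.636, 0.574, -0.516, 1.136], [0.772, -0.46, 0.439, -0.442], [0.015, -0.677, -0.736, 0.827], [0.0, 0.0, 0.0, 1.0]]
fallen [(np.float64(0.92), [220.0, 226.0, 298.0, 256.0]), (np.float64(0.69), [277.0, 169.0, 296.0, 228.0]), (np.float64(0.69), [290.0, 150.0, 310.0, 201.0])]
lever_knob [(np.float64(0.77), [160.0, 156.0, 272.0, 194.0])]
stop [(np.float64(0.7), [161.0, 161.0, 268.0, 194.0])]
tray [(np.float64(0.73), [162.0, 162.0, 342.0, 270.0])]
can [(np.float64(0.94), [76.0, 243.0, 131.0, 298.0])]
jar [(np.float64(0.88), [346.0, 113.0, 382.0, 164.0]), (np.float64(0.32), [158.0, 158.0, 271.0, 194.0])]
top [[-0.0, -0.999, 0.053, 0.54], [-1.0, 0.0, -0.006, 0.02], [0.006, -0.053, -0.999, 1.441], [0.0, 0.0, 0.0, 1.0]]
fallen [(np.float64(0.91), [282.0, 183.0, 348.0, 217.0])]
lever_knob [(np.float64(0.92), [264.0, 258.0, 351.0, 312.0]), (np.float64(0.33), [417.0, 241.0, 458.0, 268.0])]
stop [(np.float64(0.61), [261.0, 254.0, 345.0, 308.0])]
tray []
can [(np.float64(0.43), [248.0, 192.0, 264.0, 217.0])]
jar [(np.float64(0.7), [115.0, 220.0, 159.0, 255.0]), (np.float64(0.63), [232.0, 217.0, 254.0, 237.0])]
```

View pics/s.png

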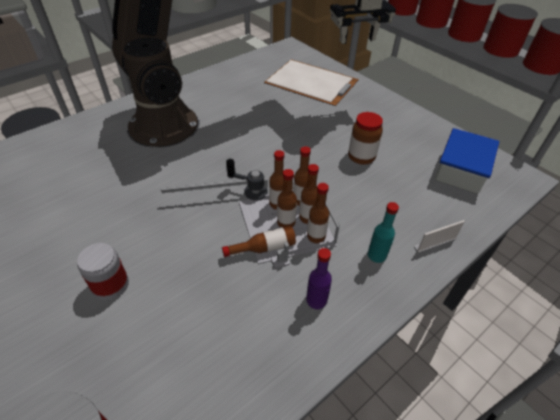

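View pics/t.png

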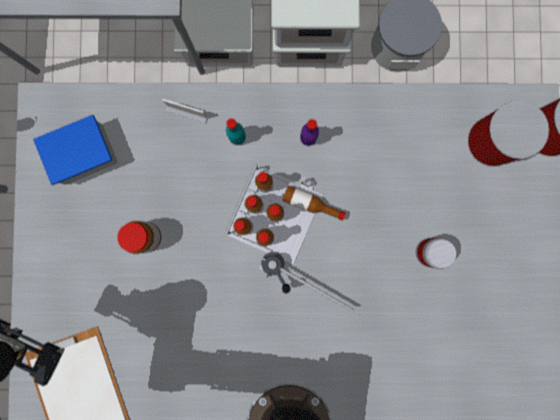

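The scene picture shows the brown bottle lying at (225–298, 226–256), with five brown bottles standing. Purple (318,280) and turquoise (381,235) are standing look-alikes. The top view shows the fallen bottle from base (288,195) to cap (343,215), so it lies in the right lane (place2). The collar is at (272,264), the open bar runs to (358,307), the knob is at (286,288), and the can is out front at (437,252). Only the brown lying bottle at top (282–348, 183–217) fits "fallen". I'll confirm it in a crop while measuring.

```bash
python3 - <<'E'
from h import *
z=np.load('c0.npz'); b=z['b']; P=cloud('top',z['e']); S=cloud('scene',z['d'])
hsv=cv2.cvtColor(b,cv2.COLOR_BGR2HSV)
red=((hsv[...,0]<8)|(hsv[...,0]>172))&(hsv[...,1]>150)&(hsv[...,2]>90)
n,l,s,c=cv2.connectedComponentsWithStats(red.astype(np.uint8))
f,cx,cy,T=cam('top'); print('f',f)
def ray(u,v,h):
    d=T[:3,:3].T@np.array([(u-cx)/f,(v-cy)/f,1]);o=-T[:3,:3].T@T[:3,3];return o+d*(h-o[2])/d[2]
for i in range(1,n):
    if 8<s[i,4]<400 and 200<c[i][0]<360: 
        p=P[l==i]; print(c[i].round(1),s[i,4],np.median(p,0).round(4),p[:,2].max().round(4),'at h187',ray(*c[i],.187).round(4), 'h29',ray(*c[i],.029).round(4))
r.capture('top')
for m in r.masks_of('fallen','top')[:2]:
    p=P[m['pixels']]; p=p[(p[:,2]>.008)&(p[:,2]<.07)]; q=p[:,:2]; mu=q.mean(0); w=np.linalg.svd(q-mu,full_matrices=False)[2][0]; t=(q-mu)@w
    print('fallen',m['score'],m['rect'],mu,w,t.min(),t.max(),p[:,2].max())
m=r.masks_of('lever_knob','top')
for k in m[:1]:
    pk=k['pixels'];p=P[pk]
    top=pk&(P[...,2]>.088); print('knob',np.median(P[top],0),top.sum())
v,u=np.mgrid[0:420,0:560]
w=(abs(u-272)<18)&(abs(v-262)<18)
for a,bb in((.074,.09),(.06,.074)):
    k=w&(P[...,2]>a)&(P[...,2]<bb);print('collar',a,k.sum(),P[k].mean(0) if k.any() else 0)
k=(abs(u-290)<12)&(abs(v-288)<12)&(P[...,2]>.08);print('knob',k.sum(),P[k].mean(0) if k.any() else 0)
k=(u>300)&(u<365)&(v>275)&(v<312)&(P[...,2]>.035)&(P[...,2]<.07);print('bar',k.sum());q=P[k][:,:2]
if len(q)>4: mu=q.mean(0);w=np.linalg.svd(q-mu)[2][0];print(mu,w,P[k][:,2].mean(), (q-mu)@w)if 0 else print(mu,w,((q-mu)@w).min(),((q-mu)@w).max())
for rect,nm in (((410,230,465,275),'can'),((110,215,165,260),'jar')):
    k=(u>rect[0])&(u<rect[2])&(v>rect[1])&(v<rect[3])&(P[...,2]>.09);print(nm,P[k].mean(0),P[k][:,2].max())
k=(u>80)&(u<350);
cv2.imwrite('pics/crop.png',cv2.resize(b[150:320,215:375],None,fx=3.5,fy=3.5,interpolation=cv2.INTER_CUBIC))
E
```

```text
f 494.2373270550125
[231.1 123.4] 73 [0.8305 0.1496 0.1855] 0.1908 at h187 [0.8297 0.1492 0.187 ] h29 [0.8661 0.1655 0.029 ]
[311.6 124.3] 74 [ 0.8283 -0.0583  0.1851] 0.1897 at h187 [ 0.8276 -0.0572  0.187 ] h29 [ 0.8638 -0.0669  0.029 ]
[262.3 177. ] 88 [0.6915 0.0695 0.1887] 0.1954 at h187 [0.6915 0.069  0.187 ] h29 [0.7106 0.0752 0.029 ]
[251.3 200.9] 94 [0.6302 0.0973 0.188 ] 0.1944 at h187 [0.6306 0.0969 0.187 ] h29 [0.642  0.1066 0.029 ]
[274.3 210.1] 95 [0.6073 0.039  0.1883] 0.1937 at h187 [0.6072 0.0384 0.187 ] h29 [0.6157 0.0407 0.029 ]
[341.5 215.1] 41 [ 0.6008 -0.1509  0.0405] 0.0498 at h187 [ 0.5945 -0.1326  0.187 ] h29 [ 0.6013 -0.1518  0.029 ]
[239.2 225.1] 96 [0.5693 0.1276 0.1883] 0.1928 at h187 [0.5691 0.1273 0.187 ] h29 [0.5727 0.1409 0.029 ]
[263.3 236.9] 95 [0.5389 0.0667 0.1887] 0.1937 at h187 [0.5391 0.066  0.187 ] h29 [0.5389 0.0719 0.029 ]
fallen 0.61 [284.0, 183.5, 343.8, 218.3] [ 0.6351462  -0.05922518] [0.36431607 0.93127536] -0.10578981740318551 0.080603633043542 0.06212125532375917
fallen 0.26 [415.6, 240.5, 458.0, 269.5] [ 0.49730854 -0.37509111] [-0.99244079  0.12272438] -0.041793702633871714 0.04092601793182183 0.06998254235407349
knob [0.39916544 0.00792424 0.10125202] 65
collar 0.074 89 [0.46330713 0.04633669 0.07903084]
collar 0.06 158 [0.46039938 0.04285472 0.0684718 ]
knob 67 [0.40104476 0.00854285 0.12043499]
bar 186
[ 0.37603798 -0.10571708] [-0.49815714 -0.86708677] -0.083620899848619 0.08322758540945935
can [ 0.49462987 -0.39974137  0.12453411] 1.4407714095271071
jar [0.53840011 0.40056209 0.14901705] 1.4407714095271071
```

View pics/crop.png

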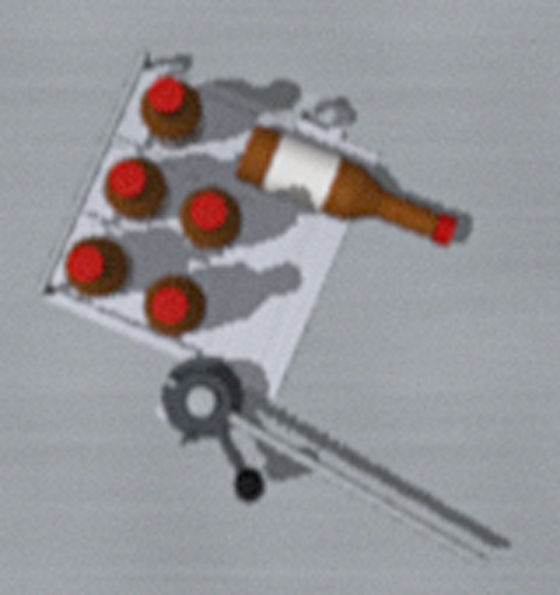

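The crop confirms it: the brown bottle lies in the right lane, at crop (240–455, 125–245). The bottles beside and behind it are upright, and the collar, lever and bar are open. Next I fit the tray pose.

```bash
cat >> h.py <<'E'
M=np.array([[.064,-.068],[.064,0],[0,0],[.064,.068],[0,.068],[-.05,.132]])
W=np.array([[.6915,.069],[.6305,.097],[.6072,.0385],[.569,.1274],[.539,.066],[.4633,.0463]])
mc,wc=M.mean(0),W.mean(0); U,_,V=np.linalg.svd((M-mc).T@(W-wc)); Rt=V.T@U.T
def tray(x,y,z=0): return np.r_[Rt@(np.array([x,y])-mc)+wc,z]
def untray(p): return np.r_[Rt.T@(np.array(p)[:2]-wc)+mc,p[2]]
A=np.r_[Rt[:,0],0];B=np.r_[Rt[:,1],0];Z=np.array([0,0,1.])
def pose():
    s=r.get_state(); return s['tcp_pos'],R.from_euler('xyz',s['eef_rot'],degrees=True).as_matrix(),s
def tool(th,sgn):  # tool x pointing th deg below tray +x, jaws along tray y*sgn
    t=np.radians(th); x=np.cos(t)*A-np.sin(t)*Z; y=sgn*B; return np.c_[x,y,np.cross(x,y)]
def goto(hold=None,Rg=None,tcp=None,say=''):
    p,Q,s=pose(); Rg=Q if Rg is None else Rg
    rv=R.from_matrix(Q.T@Rg).as_rotvec()
    if tcp is None and hold is not None: tcp=np.array(hold)+r.hold_point_z*Rg[:,0]
    print(say,'turn',rv.round(3),'|',np.linalg.norm(rv).round(3), end=' ')
    if tcp is not None: print('shift after turn cm',(Rg.T@(tcp-p)*100).round(2),'before',(Q.T@(tcp-p)*100).round(2),'tcp',np.round(tcp,4))
    else: print()
E
python3 - <<'E'
from h import *
print('yaw',np.degrees(np.arctan2(A[1],A[0])),'resid mm',[(1000*(tray(*m)[:2]-w)).round(1).tolist() for m,w in zip(M,W)])
print('place2',tray(0,-.068)); print('cap end',untray([.5966,-.1577,.03]),'base',untray([.6645,.0158,.03]),'redcap c',untray([.6013,-.1518,.03]))
print('knob',untray([.400,.008,.085]),'can',untray([.495,-.4,0]))
p,Q,s=pose();print(Q.round(3))
for th in(90,45):
  for sg in(1,-1): goto(Rg=tool(th,sg),say=(th,sg),hold=[.585,-.12,.35])
E
```

```text
yaw 65.97672351393867 resid mm [[0.9, 0.6], [-0.2, 0.3], [-3.0, 0.3], [-0.8, -2.4], [3.1, 0.5], [0.0, 0.6]]
place2 [0.66633764 0.01116309 0.        ]
cap end [-0.18262692 -0.07304849  0.03      ] base [ 0.00348715 -0.06443381  0.03      ] redcap c [-0.17532457 -0.07493945  0.03      ]
knob [-0.11131721  0.17397979  0.085     ] can [-0.44530108 -0.07889128  0.        ]
[[ 0.    -0.424 -0.906]
 [ 0.    -0.906  0.424]
 [-1.    -0.    -0.   ]]
(90, 1) turn [1.552 0.    0.   ] | 1.552 shift after turn cm [-10.46 -57.07 -54.63] before [-10.46  53.56 -58.07] tcp [ 0.585  -0.12    0.3312]
(90, -1) turn [-1.589 -0.     0.   ] | 1.589 shift after turn cm [-10.46  57.07  54.63] before [-10.46  53.56 -58.07] tcp [ 0.585  -0.12    0.3312]
(45, 1) turn [ 1.465 -0.618 -0.607] | 1.702 shift after turn cm [-45.48 -57.07 -29.9 ] before [-11.01  52.23 -58.04] tcp [ 0.5904 -0.1079  0.3367]
(45, -1) turn [-1.499  0.61  -0.621] | 1.734 shift after turn cm [-45.48  57.07  29.9 ] before [-11.01  52.23 -58.04] tcp [ 0.5904 -0.1079  0.3367]
```

```bash
python3 -m creep '[[0,0,0,-4,0,0,60],[0,0,0,-4,0,0,60],[0,0,0,-4,2.6,-2.9,60],[0,0,0,0,2.6,-2.9,60],[0,0,0,0,2.6,-2.9,60],[0,0,0,0,2.6,-2.9,60],[0,0,0,0,2.6,-2.9,60],[0,0,0,0,2.6,-2.9,60]]'
python3 -m creep '[[0,0,0,0,2.6,-2.9,60],[0,0,0,0,2.6,-2.9,60],[0,0,0,0,2.6,-2.9,60],[0,0,0,0,2.6,-2.9,60],[0,0,0,0,2.6,-2.9,60],[0,0,0,0,2.6,-2.9,60],[0,0,0,0,2.6,-2.9,60],[0,0,0,0,2.6,-2.9,60]]'
python3 -m creep '[[0,0,0,0,2.6,-2.9,60],[0,0,0,0,2.6,-2.9,60],[0,0,0,0,2.6,-2.9,60],[0,0,0,0,2.6,-2.9,60],[0,0,0,0,2.6,-2.9,60],[0,0,0,0,2.6,-2.9,60],[0.14,0,0,0,0,0,60],[0.14,0,0,0,0,0,60]]'
python3 -m creep '[[0.14,0,0,0,0,0,60],[0.14,0,0,0,0,0,60],[0.14,0,0,0,0,0,60],[0.14,0,0,0,0,0,60],[0.14,0,0,0,0,0,60],[0.14,0,0,0,0,0,60],[0.14,0,0,0,0,0,60],[0.14,0,0,0,0,0,60]]'
cat >> h.py <<'E'
a0=np.array([.364,.931,0]);a0/=np.linalg.norm(a0);b0=np.cross(Z,a0)
def toolf(th,a=a0):
    t=np.radians(th); x=np.cos(t)*a-np.sin(t)*Z; y=np.cross(Z,a); return np.c_[x,y,np.cross(x,y)]
E
python3 - <<'E'
from h import *
p,Q,s=pose();print(s['joints'].round(1))
g=np.array([.5966,-.1577,.029])+.037*a0
print(g);goto(Rg=toolf(90),hold=g+[0,0,.15]);goto(Rg=toolf(45),hold=g+[0,0,.15]); goto(Rg=toolf(45),hold=g)
E
```

```text
time_s: 1.65
tcp_pos: [0.3764, 0.3984, 0.3427]
eef_rot: [-93.7, 90.0, 61.2]
contact_force: [1.3, 0.4, 0.4]
gripper_width: 0.0527
time_s: 2.45
tcp_pos: [0.4983, 0.1117, 0.3428]
eef_rot: [-122.0, 90.0, 32.9]
contact_force: [0.4, -0.2, 0.6]
gripper_width: 0.0525
time_s: 3.25
tcp_pos: [0.5896, -0.1032, 0.3418]
eef_rot: [46.4, 89.9, -175.2]
contact_force: [0.5, 0.2, 0.6]
gripper_width: 0.0527
time_s: 4.05
tcp_pos: [0.5894, -0.1018, 0.3425]
eef_rot: [-58.0, 90.0, 16.3]
contact_force: [-0.3, 0.2, -0.1]
gripper_width: 0.0526
[  8.9  10.4   1.7  -0.  -81.3 -24.5]
[ 0.61007301 -0.1232402   0.029     ]
 turn [0.1 0.  0. ] | 0.1 shift after turn cm [18.23 -2.71 -1.24] before [18.23 -2.57 -1.51] tcp [ 0.6101 -0.1232  0.1602]
 turn [ 0.095 -0.785 -0.039] | 0.791 shift after turn cm [ 12.56  -2.71 -12.44] before [17.68 -2.7  -0.19] tcp [ 0.6149 -0.1109  0.1657]
 turn [ 0.095 -0.785 -0.039] | 0.791 shift after turn cm [ 23.17  -2.71 -23.04] before [32.68 -2.7  -0.19] tcp [ 0.6149 -0.1109  0.0157]
```

```bash
python3 -m creep '[[0.1,0,0,0,0,0,60],[0,-0.131,0,0,0,0,60],[0,-0.131,0,0,0,0,60],[0,-0.131,0,0,0,0,60],[0,-0.131,0,0,0,0,60],[0,-0.131,0,0,0,0,60],[0,-0.131,0,0,0,0,60],[0,0,0,0,-1.35,-1,60]]'
python3 -m creep '[[0,0,0,1.5,-1.35,-3,60],[0,0,0,2.5,0,-3,60],[0,0,0,3,0,-3,60],[0,0,0,3,0,-2.4,60],[0,0,0,0,0,0,60]]'
python3 - <<'E'
from h import *
p,Q,s=pose();print(s['joints'].round(1))
g=np.array([.5966,-.1577,.029])+.037*a0
goto(Rg=toolf(45),hold=g)
a,d=r.capture('scene');cv2.imwrite('pics/s2.png',cv2.resize(a[60:340,60:430],None,fx=2,fy=2))
E
```

```text
time_s: 4.85
tcp_pos: [0.5984, -0.1155, 0.3343]
eef_rot: [0.2, 44.7, 68.8]
contact_force: [-0.2, -0.0, 0.0]
gripper_width: 0.0525
time_s: 5.35
tcp_pos: [0.6066, -0.1256, 0.1782]
eef_rot: [0.8, 45.0, 69.6]
contact_force: [-0.3, 0.2, 1.1]
gripper_width: 0.0524
[-24.2  24.    2.  -46.3 -77.2  17.7]
 turn [-0.002 -0.    -0.012] | 0.012 shift after turn cm [ 12.68  -0.23 -10.3 ] before [ 12.67  -0.41 -10.3 ] tcp [ 0.6149 -0.1109  0.0157]
```

View pics/s2.png

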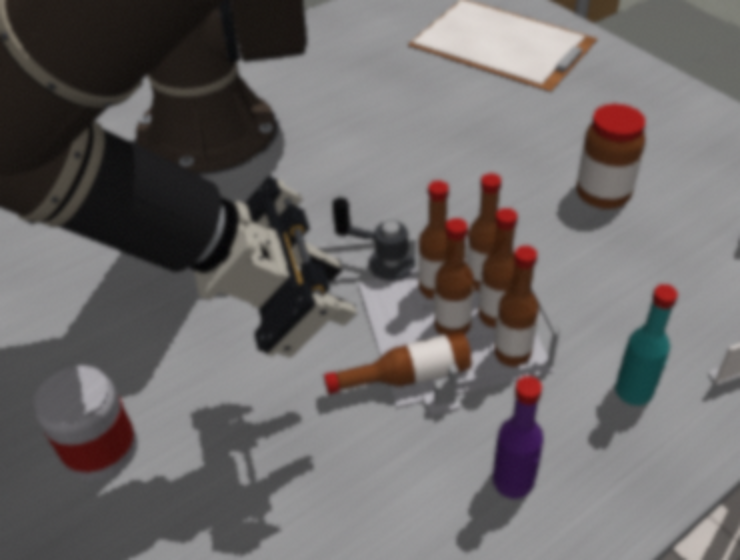

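The gripper is poised above the neck, with the cap at (332,382) in the crop, and the can (82,415) is clear of the arm. Descending to grasp.

```bash
python3 -m creep '[[0,0,-0.012,2,-0.1,-2.5,60],[0,0,0,2.5,-0.1,-2.8,60],[0,0,0,2.5,-0.1,-2.5,60],[0,0,0,2.5,0,-2.5,60],[0,0,0,1.5,0,0,60],[0,0,0,0,0,0,60]]'
python3 - <<'E'
from h import *
p,Q,s=pose()
g=np.array([.5966,-.1577,.029])+.037*a0
goto(Rg=toolf(45),hold=g)
E
```

```text
time_s: 6.0
tcp_pos: [0.6151, -0.123, 0.0339]
eef_rot: [-0.7, 45.0, 68.1]
contact_force: [0.7, -1.7, 0.1]
gripper_width: 0.0526
 turn [0.005 0.001 0.007] | 0.008 shift after turn cm [ 2.08  0.46 -0.5 ] before [ 2.07  0.48 -0.5 ] tcp [ 0.6149 -0.1109  0.0157]
```

```bash
python3 -m creep '[[0,0,0,1,0.25,-0.3,60],[0,0,0,1,0.2,-0.2,60],[0,0,0,0,0,0,60],[0,0,0,0,0,0,20],[0,0,0,0,0,0,10],[0,0,0,0,0,0,10],[0,0,0,0,0,0,10]]' 30
python3 - <<'E'
from h import *
p,Q,s=pose();print(s['contact_force'],s['gripper_width'])
g=np.array([.5966,-.1577,.029])+.037*a0
goto(Rg=toolf(45),hold=g)
a,d=r.capture('scene');cv2.imwrite('pics/s3.png',cv2.resize(a[130:290,120:360],None,fx=3,fy=3))
E
```

```text
time_s: 6.7
tcp_pos: [0.6141, -0.1128, 0.016]
eef_rot: [-0.7, 45.0, 68.0]
contact_force: [-0.7, 0.2, -0.3]
gripper_width: 0.026
[-0.719016    0.22274326 -0.30705809] 0.025988625585327833
 turn [0.004 0.001 0.008] | 0.009 shift after turn cm [ 0.17 -0.    0.13] before [ 0.17 -0.    0.13] tcp [ 0.6149 -0.1109  0.0157]
```

View pics/s3.png

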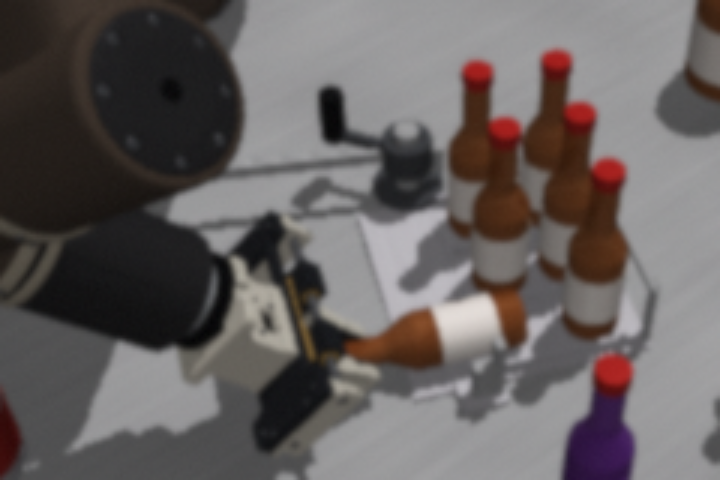

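The jaws have closed on the neck, around crop (345,350), at 26 mm. Lifting straight up, then I'll check the bottle comes with it.

```bash
python3 -m creep '[[0,0,0,0,0,0,10],[0,0,0,-0.7,0,0.7,10],[0,0,0,-1.5,0,1.5,10],[0,0,0,-2.4,0,2.4,10],[0,0,0,-2.4,0,2.4,10],[0,0,0,-2.4,0,2.4,10],[0,0,0,-2.4,0,2.4,10],[0,0,0,-1.4,0,1.4,10]]' 35
python3 -m creep '[[0,0,0,0,0,0,10],[0,0,0,0,0,0,10]]'
python3 - <<'E'
from h import *
p,Q,s=pose();print(s['joints'].round(1), untray(p-r.hold_point_z*Q[:,0]))
a,d=r.capture('scene');cv2.imwrite('pics/s4.png',cv2.resize(a[100:290,120:360],None,fx=3,fy=3))
P=cloud('scene',d)
m=r.masks_of('fallen','scene')
for k in m[:3]:
    q=P[k['pixels']];q=q[np.isfinite(q).all(1)];mu=np.median(q,0);q=q[np.linalg.norm(q-mu,axis=1)<.12];w=np.linalg.svd(q-q.mean(0),full_matrices=False)[2][0];print(k['score'],k['rect'],mu.round(3),w.round(3),len(q))
E
```

```text
time_s: 7.55
tcp_pos: [0.6127, -0.1124, 0.2056]
eef_rot: [-1.0, 45.0, 67.8]
contact_force: [-0.5, 0.4, -2.9]
gripper_width: 0.0233
time_s: 7.75
tcp_pos: [0.612, -0.1118, 0.2017]
eef_rot: [-0.6, 45.0, 68.0]
contact_force: [-0.2, 0.5, -4.2]
gripper_width: 0.0237
[-23.   21.8   1.9 -46.6 -76.8  15.6] [-0.14775296 -0.06890415  0.21499892]
0.88 [227.1, 173.2, 301.0, 202.1] [ 0.65  -0.05   0.226] [0.428 0.904 0.009] 1291
```

View pics/s4.png

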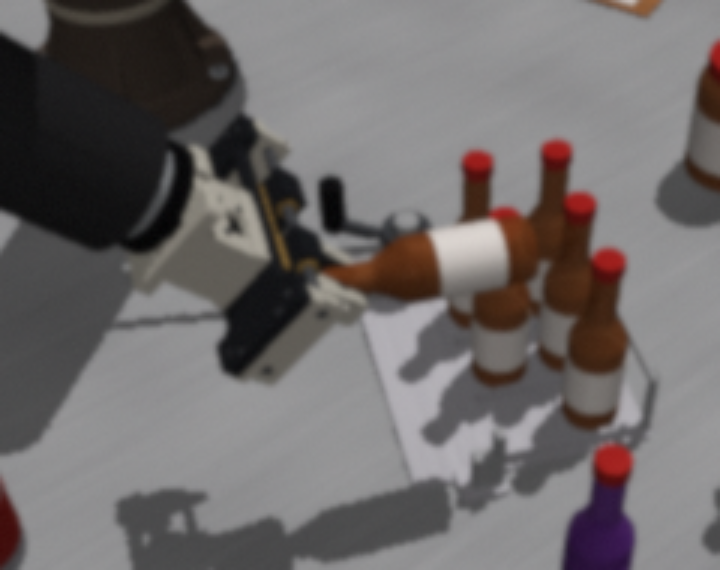

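The bottle is held rigidly, still level, at 0.21 m. Now standing it up: +90° about tool y, ahead of the tray.

```bash
python3 -m creep '[[0,0.09,0,0,0,0,10],[0,0.13,0,0,0,0,10],[0,0.13,0,0,0,0,10],[0,0.13,0,0,0,0,10],[0,0.13,0,0,0,0,10],[0,0.13,0,0,0,0,10],[0,0.13,0,0,0,0,10]]'
python3 -m creep '[[0,0.13,0,0,0,0,10],[0,0.13,0,0,0,0,10],[0,0.13,0,0,0,0,10],[0,0.13,0,0,0,0,10],[0,0.13,0,0,0,0,10],[0,0.09,0,0,0,0,10],[0,0,0,0,0,0,10],[0,0,0,0,0,0,10]]'
cat >> h.py <<'E'
def look(nm,crop=(100,290,120,360)):
    a,d=r.capture('scene');cv2.imwrite('pics/%s.png'%nm,cv2.resize(a[crop[0]:crop[1],crop[2]:crop[3]],None,fx=3,fy=3))
    P=cloud('scene',d)
    for k in r.masks_of('fallen','scene')[:8]:
        q=P[k['pixels']];mu=np.median(q,0);q=q[np.linalg.norm(q-mu,axis=1)<.12];w=np.linalg.svd(q-q.mean(0),full_matrices=False)[2][0]
        print(round(k['score'],2),np.round(k['rect']),'tray',untray(mu).round(3),'axis',(w*np.sign(w[2])).round(3),'zmin/max',np.percentile(q[:,2],[1,99]).round(3),len(q))
E
python3 - <<'E'
from h import *
p,Q,s=pose();print(s['joints'].round(1), untray(p-r.hold_point_z*Q[:,0]))
goto(Rg=toolf(135))
look('s5')
E
```

```text
time_s: 8.55
tcp_pos: [0.6121, -0.1114, 0.2013]
eef_rot: [-175.4, 84.9, -106.9]
contact_force: [-0.4, -1.1, -3.9]
gripper_width: 0.0236
time_s: 9.35
tcp_pos: [0.612, -0.1117, 0.2]
eef_rot: [-179.6, 42.8, -111.2]
contact_force: [0.2, 0.6, -3.3]
gripper_width: 0.0233
[ 24.7  31.1 -13.8  30.9 -84.  -60.7] [-0.12052551 -0.06775802  0.21273791]
 turn [-0.005 -0.039  0.001] | 0.039 
0.96 [228. 175. 252. 243.] tray [-0.128 -0.085  0.147] axis [-0.06   0.115  0.992] zmin/max [0.07  0.248] 971
```

View pics/s5.png

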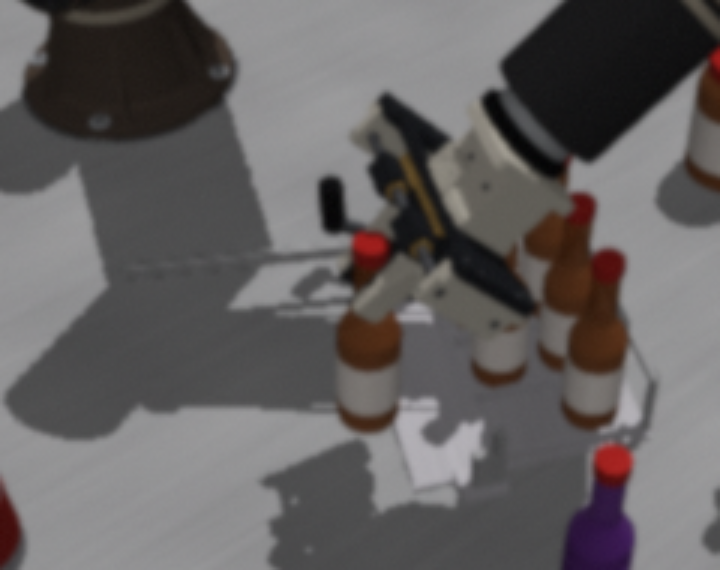

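Upright, with its body at crop (368,370) and about 2° over-turned. I'll correct that, move slightly outward clear of the tray edge, and set it on the table to re-grip from above.

```bash
python3 -m creep '[[0,-0.036,0,0,0,0,10],[0,0,0,0,0,0,10]]'
python3 - <<'E'
from h import *
t=tray(-.152,-.070)
p,Q,s=pose();goto(Rg=toolf(135),hold=t+[0,0,.170]);goto(Rg=toolf(135),hold=t+[0,0,.147])
E
```

```text
time_s: 9.65
tcp_pos: [0.6127, -0.1127, 0.204]
eef_rot: [-179.1, 45.2, -111.0]
contact_force: [0.1, -0.0, -2.9]
gripper_width: 0.0236
 turn [-0.011  0.003  0.005] | 0.012 shift after turn cm [5.49 0.02 1.2 ] before [5.49 0.06 1.19] tcp [ 0.6014 -0.1409  0.1567]
 turn [-0.011  0.003  0.005] | 0.012 shift after turn cm [7.12 0.02 2.83] before [7.12 0.09 2.81] tcp [ 0.6014 -0.1409  0.1337]
```

```bash
python3 -m creep '[[-0.01,0,0,1,0,0.2,10],[0,0,0,2,0,0.5,10],[0,0,0,2,0,0.5,10],[0,0,0,0.5,0,0,10],[0,0,0,0.3,0,0.3,10],[0,0,0,0.3,0,0.3,10],[0,0,0,0.3,0,0.3,10],[0,0,0,0,0,0,10]]'
python3 - <<'E'
from h import *
t=tray(-.152,-.070)
p,Q,s=pose();goto(Rg=toolf(135),hold=t+[0,0,.147]);print(s['contact_force'])
look('s6')
E
```

```text
time_s: 10.45
tcp_pos: [0.6017, -0.1403, 0.1421]
eef_rot: [-179.9, 44.8, -111.0]
contact_force: [0.4, -0.5, -4.1]
gripper_width: 0.024
 turn [ 0.002 -0.003  0.004] | 0.006 shift after turn cm [0.64 0.01 0.55] before [0.64 0.01 0.55] tcp [ 0.6014 -0.1409  0.1337]
[ 0.37842925 -0.54803405 -4.08144462]
0.78 [222. 197. 245. 258.] tray [-0.156 -0.087  0.09 ] axis [-0.056  0.072  0.996] zmin/max [0.002 0.191] 865
```

```bash
python3 -m creep '[[0,0,0,0.2,0,0.2,10],[0,0,0,0.15,0,0.15,10],[0,0,0,0,0,0,10]]'
python3 -m creep '[[0,0,0,0.15,0,0.15,10],[0,0,0,0,0,0,10]]'
python3 -m creep '[[0,0,0,0.1,0,0.1,10],[0,0,0,0,0,0,10]]'
```

```text
time_s: 10.85
tcp_pos: [0.6014, -0.1406, 0.1371]
eef_rot: [-179.9, 44.8, -111.1]
contact_force: [-0.3, 0.9, -2.5]
gripper_width: 0.0235
time_s: 11.05
tcp_pos: [0.6017, -0.1407, 0.1354]
eef_rot: [-179.9, 44.8, -111.0]
contact_force: [-0.0, 0.1, -1.7]
gripper_width: 0.0234
time_s: 11.25
tcp_pos: [0.6019, -0.141, 0.1353]
eef_rot: [-179.8, 44.8, -111.0]
contact_force: [-0.7, 0.1, 4.9]
gripper_width: 0.0238
```

Table contact felt, so release and back off.

```bash
python3 -m creep '[[0,0,0,0,0,0,20],[0,0,0,0,0,0,35],[0,0,0,0,0,0,55],[0,0,0,0,0,0,55],[0,0,0,-1,0,0,55],[0,0,0,-2,0,0,55],[0,0,0,-3,0,0,55],[0,0,0,-3,0,0,55]]'
python3 - <<'E'
from h import *
p,Q,s=pose();print(s['joints'].round(1))
t=tray(-.152,-.070)
look('s6')
goto(Rg=toolf(90,A),hold=t+[0,0,.26])
a,d=r.capture('top');P=cloud('top',d);hsv=cv2.cvtColor(a,cv2.COLOR_BGR2HSV)
red=((hsv[...,0]<8)|(hsv[...,0]>172))&(hsv[...,1]>150)&(hsv[...,2]>90)
n,l,st,c=cv2.connectedComponentsWithStats(red.astype(np.uint8))
for i in range(1,n):
    if 20<st[i,4]<400 and 200<c[i][0]<360: print(c[i].round(1),st[i,4],untray(np.median(P[l==i],0)).round(4))
E
```

```text
time_s: 12.05
tcp_pos: [0.6247, -0.0802, 0.1984]
eef_rot: [-179.9, 44.8, -111.1]
contact_force: [0.2, -1.1, -0.4]
gripper_width: 0.0481
[ 26.4  31.8 -10.7  28.8 -84.8 -60. ]
0.73 [161. 161. 340. 265.] tray [-0.036 -0.02   0.005] axis [ 0.995 -0.084  0.054] zmin/max [0.    0.055] 2714
0.72 [219. 203. 243. 264.] tray [-0.158 -0.085  0.094] axis [-0.079  0.052  0.995] zmin/max [-0.     0.184] 1006
 turn [ 0.049 -0.784  0.027] | 0.786 shift after turn cm [-4.08 -0.12 -5.46] before [ 0.97  0.15 -6.75] tcp [ 0.6063 -0.1285  0.2412]
[231.1 123.4] 75 [ 0.1932 -0.1613  0.1842]
[311.5 124.4] 76 [ 0.0026 -0.2443  0.184 ]
[251.3 201. ] 91 [ 6.380e-02 -1.000e-04  1.885e-01]
[273.4 208.7] 60 [ 0.0043 -0.0044  0.1884]
[341.3 210.6] 96 [-0.1564 -0.0706  0.184 ]
[239.4 224.8] 81 [0.0664 0.0679 0.1883]
[263.4 236.8] 82 [-0.0012  0.071   0.189 ]
```

View pics/s6.png

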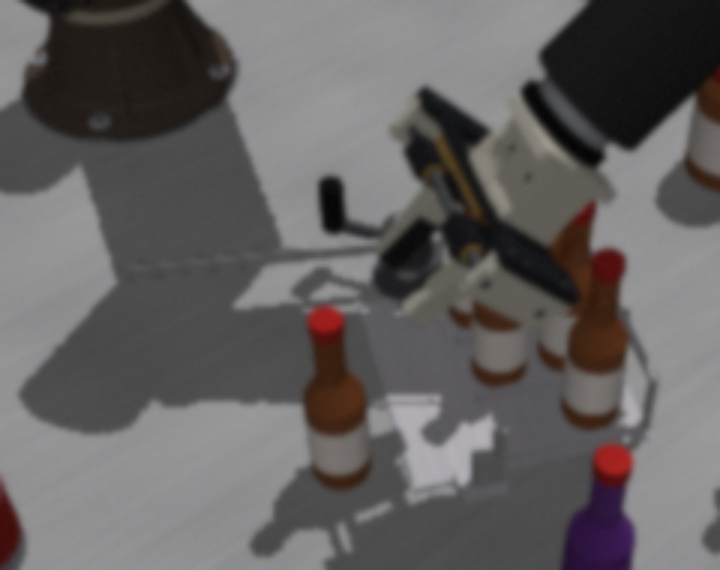

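The bottle stands free on the table at tray (-0.156, -0.071), crop (330,400), and the others are unmoved. Next I turn the tool vertical above it and re-grip.

```bash
python3 -m creep '[[0,0,0,-2,0,-2,55],[0,-0.131,0,-2,0,-2,55],[0,-0.131,0,0,0,0,55],[0,-0.131,0,0,0,0,55],[0,-0.131,0,0,0,0,55],[0,-0.131,0,0,0,0,55],[0,-0.131,0,0,0,0,55],[0.05,0,0,0,0,0,55]]'
python3 - <<'E'
from h import *
t=tray(-.1555,-.0705)
p,Q,s=pose();goto(Rg=toolf(90,A),hold=t+[0,0,.25]);goto(Rg=toolf(90,A),hold=t+[0,0,.150])
E
```

```text
time_s: 13.0
tcp_pos: [0.6238, -0.0831, 0.2557]
eef_rot: [-37.4, 89.6, 28.4]
contact_force: [0.1, 0.1, 0.7]
gripper_width: 0.0481
 turn [-0.003  0.005  0.004] | 0.007 shift after turn cm [ 2.45 -0.29 -5.21] before [ 2.43 -0.3  -5.22] tcp [ 0.6053 -0.1319  0.2312]
 turn [-0.003  0.005  0.004] | 0.007 shift after turn cm [12.45 -0.29 -5.21] before [12.43 -0.26 -5.27] tcp [ 0.6053 -0.1319  0.1312]
```

```bash
python3 -m creep '[[0,0.005,0.004,0,-0.3,-2.6,55],[0,0,0,0,0,-2.6,55],[0,0,0,2,0,0,55],[0,0,0,0,0,0,55]]'
python3 - <<'E'
from h import *
t=tray(-.1555,-.0705)
p,Q,s=pose();goto(Rg=toolf(90,A),hold=t+[0,0,.150])
E
```

```text
time_s: 13.4
tcp_pos: [0.6038, -0.1304, 0.2314]
eef_rot: [138.4, 89.4, -155.7]
contact_force: [-1.1, -0.3, -0.1]
gripper_width: 0.0482
 turn [-0.001 -0.008 -0.007] | 0.011 shift after turn cm [10.02 -0.2  -0.07] before [ 1.002e+01 -2.800e-01  1.000e-02] tcp [ 0.6053 -0.1319  0.1312]
```

```bash
python3 -m creep '[[0,-0.007,-0.006,1.5,-0.2,0,55],[0,0,0,2.5,0,0,55],[0,0,0,2.5,0,0,55],[0,0,0,2.0,0,0,55],[0,0,0,1.5,0,0,55],[0,0,0,0,0,0,55]]'
python3 -m creep '[[0,0,0,0,0,0,20],[0,0,0,0,0,0,10],[0,0,0,0,0,0,10],[0,0,0,0,0,0,10],[0,0,0,0,0,0,10]]' 30
python3 - <<'E'
from h import *
p,Q,s=pose();goto(Rg=toolf(90,A),hold=tray(-.1555,-.0705,.15));print(untray(p-r.hold_point_z*Q[:,0]))
print('up',[pose()[1][2,0] for _ in range(3)])
E
```

```text
time_s: 14.0
tcp_pos: [0.6065, -0.1303, 0.1319]
eef_rot: [154.4, 89.9, -139.6]
contact_force: [-1.1, 0.5, 0.4]
gripper_width: 0.0484
time_s: 14.5
tcp_pos: [0.6084, -0.1308, 0.1351]
eef_rot: [-84.1, 89.7, -18.1]
contact_force: [-0.9, 0.6, 5.0]
gripper_width: 0.0258
 turn [0.001 0.    0.005] | 0.005 shift after turn cm [ 0.39  0.24 -0.22] before [ 0.39  0.24 -0.22] tcp [ 0.6053 -0.1319  0.1312]
[-0.15329213 -0.072822    0.15393171]
up [np.float64(-0.9999883736929244), np.float64(-0.9999883736929244), np.float64(-0.9999883736929244)]
```

```bash
python3 -m creep '[[0,0,0,0,0,0,10],[0,0,0,0,0,0,10]]'
python3 -m creep '[[0,0,0,-0.3,0,0,10],[0,0,0,-0.4,0,0,10],[0,0,0,0,0,0,10]]'
python3 - <<'E'
from h import *
p,Q,s=pose();print(s['contact_force'],s['gripper_width'],untray(p-r.hold_point_z*Q[:,0]));look('s7')
E
```

```text
time_s: 14.7
tcp_pos: [0.6085, -0.1308, 0.1352]
eef_rot: [-84.8, 89.7, -18.7]
contact_force: [-1.9, 0.7, 5.8]
gripper_width: 0.0261
time_s: 15.0
tcp_pos: [0.6079, -0.1307, 0.1412]
eef_rot: [-87.4, 89.8, -21.4]
contact_force: [0.7, 0.0, -2.9]
gripper_width: 0.0259
[ 0.6886117   0.0486965  -2.89812272] 0.025867918140822843 [-0.15337421 -0.07237106  0.16002573]
0.8 [216. 230. 241. 262.] tray [-0.16  -0.093  0.072] axis [0.072 0.043 0.996] zmin/max [-0.     0.118] 626
```

View pics/s7.png

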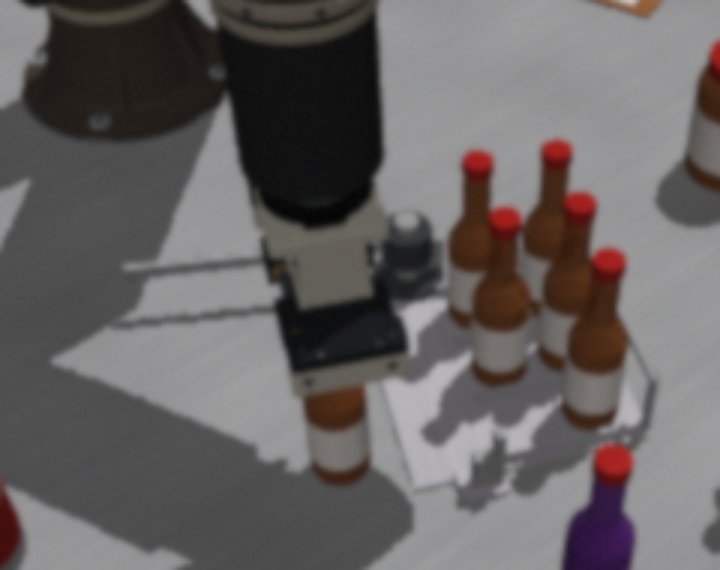

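The bottle is gripped upright from above (wrist load −2.9 N), body at crop (338,430). Next I carry it along the lane to the front place.

```bash
python3 -m creep '[[0,0,0,-1,0,0,10],[0,0,0,-1.5,0.1,0.5,10],[0,0,0,0,0.1,1.5,10],[0,0,0,0,0.1,2.5,10],[0,0,0,0,0.1,2.8,10],[0,0,0,0,0,2.8,10],[0,0,0,0,0,2.4,10],[0,0,0,0,0,1.4,10]]'
python3 -m creep '[[0,0,0,0,0,0.6,10],[0,0,0,0,0,0,10],[0,0,0,0,0,0,10]]'
python3 - <<'E'
from h import *
p,Q,s=pose();print(s['contact_force'],s['gripper_width'],untray(p-r.hold_point_z*Q[:,0]));goto(hold=tray(.002,-.068,.158),Rg=toolf(90,A))
look('s8')
E
```

```text
time_s: 15.9
tcp_pos: [0.6614, 0.0003, 0.1657]
eef_rot: [-83.4, 89.8, -17.3]
contact_force: [-0.1, 0.7, -3.2]
gripper_width: 0.0262
time_s: 16.2
tcp_pos: [0.6627, 0.0028, 0.1659]
eef_rot: [-97.5, 89.8, -31.5]
contact_force: [0.9, -0.6, -2.9]
gripper_width: 0.0259
[ 0.8961816  -0.63765983 -2.888496  ] 0.025902298383613836 [-0.00909397 -0.06803032  0.18474036]
 turn [ 0.001 -0.     0.003] | 0.003 shift after turn cm [2.67 0.01 1.11] before [2.67 0.02 1.11] tcp [0.6672 0.013  0.1392]
0.71 [276. 202. 297. 241.] tray [-0.02  -0.086  0.102] axis [0.014 0.03  0.999] zmin/max [0.032 0.15 ] 706
```

View pics/s8.png

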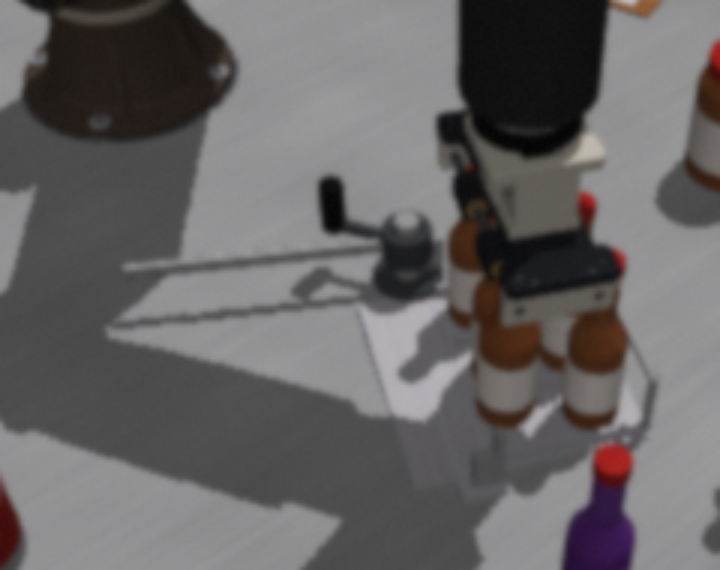

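The bottle (crop 505,370) hangs upright above the front place, still about 1 cm short. Move in and lower by feel.

```bash
python3 -m creep '[[0,0,0,0.6,0,0.6,10],[0,0,0,0.8,0,0.5,10],[0,0,0,0.6,0,0,10],[0,0,0,0.2,0,0,10],[0,0,0,0,0,0,10]]'
python3 -m creep '[[0,0,0,0.15,0,0,10],[0,0,0,0.1,0,0,10],[0,0,0,0,0,0,10]]'
python3 - <<'E'
from h import *
p,Q,s=pose();print(s['contact_force'],s['gripper_width'],untray(p-r.hold_point_z*Q[:,0]));goto(hold=tray(.002,-.068,.158),Rg=toolf(90,A))
E
```

```text
time_s: 16.8
tcp_pos: [0.6673, 0.0133, 0.1432]
eef_rot: [-110.2, 89.9, -44.2]
contact_force: [0.8, -0.3, -3.7]
gripper_width: 0.0262
time_s: 17.1
tcp_pos: [0.6677, 0.0134, 0.1416]
eef_rot: [-87.0, 89.8, -21.0]
contact_force: [0.1, -0.3, -3.1]
gripper_width: 0.0261
[ 0.0776137  -0.29557788 -3.10510495] 0.026145534130585575 [ 0.00256972 -0.0682891   0.1604426 ]
 turn [0.001 0.    0.004] | 0.004 shift after turn cm [ 0.24  0.04 -0.06] before [ 0.24  0.04 -0.06] tcp [0.6672 0.013  0.1392]
```

```bash
python3 -m creep '[[0,0,0,0.1,0,0,10],[0,0,0,0.1,0,0,10],[0,0,0,0,0,0,10]]'
python3 -m creep '[[0,0,0,0.07,0,0,10],[0,0,0,0,0,0,10]]'
```

```text
time_s: 17.4
tcp_pos: [0.6676, 0.0134, 0.1395]
eef_rot: [-89.9, 89.8, -23.8]
contact_force: [0.1, -0.3, -2.7]
gripper_width: 0.0257
time_s: 17.6
tcp_pos: [0.668, 0.0134, 0.1393]
eef_rot: [-86.2, 89.8, -20.2]
contact_force: [-0.1, -0.1, -1.2]
gripper_width: 0.0263
```

```bash
python3 -m creep '[[0,0,0,0.08,0,0,10],[0,0,0,0,0,0,10]]'
python3 -m creep '[[0,0,0,0,0,0,32],[0,0,0,0,0,0,36],[0,0,0,0,0,0,45],[0,0,0,0,0,0,45],[0,0,0,-1,0,0,45],[0,0,0,-2,0,0,45],[0,0,0,-3,0,0,45],[0,0,0,-3,0,0,45]]'
python3 - <<'E'
from h import *
a,d=r.capture('top');P=cloud('top',d);print(untray(pose()[0]))
hsv=cv2.cvtColor(a,cv2.COLOR_BGR2HSV)
red=((hsv[...,0]<8)|(hsv[...,0]>172))&(hsv[...,1]>150)&(hsv[...,2]>90)
n,l,st,c=cv2.connectedComponentsWithStats(red.astype(np.uint8))
for i in range(1,n):
    if 20<st[i,4]<400 and 200<c[i][0]<360: print(c[i].round(1),st[i,4],untray(np.median(P[l==i],0)).round(4))
look('s9')
E
```

```text
time_s: 17.8
tcp_pos: [0.6684, 0.0134, 0.1392]
eef_rot: [-81.0, 89.7, -15.0]
contact_force: [-0.8, 1.0, 5.0]
gripper_width: 0.0258
time_s: 18.6
tcp_pos: [0.6673, 0.0134, 0.2295]
eef_rot: [-96.5, 89.8, -30.4]
contact_force: [0.4, 0.9, 0.6]
gripper_width: 0.0395
[ 0.00336319 -0.0702877   0.23604327]
[231.1 123.5] 74 [ 0.1928 -0.1609  0.1845]
[311.5 124.3] 75 [ 0.0027 -0.2443  0.1848]
[251.7 202.6] 56 [0.0561 0.005  0.1902]
[239.4 225. ] 99 [0.0668 0.0681 0.1885]
[263.4 236.8] 95 [-0.0013  0.0709  0.1881]
0.64 [282. 186. 303. 248.] tray [-0.006 -0.081  0.098] axis [-0.057  0.057  0.997] zmin/max [0.011 0.188] 883
0.63 [308. 182. 327. 244.] tray [ 0.057 -0.082  0.096] axis [-0.06   0.075  0.995] zmin/max [0.009 0.188] 883
0.37 [160. 157. 270. 196.] tray [-0.109  0.164  0.054] axis [-0.568 -0.822  0.044] zmin/max [-0.001  0.101] 849
```

View pics/s9.png

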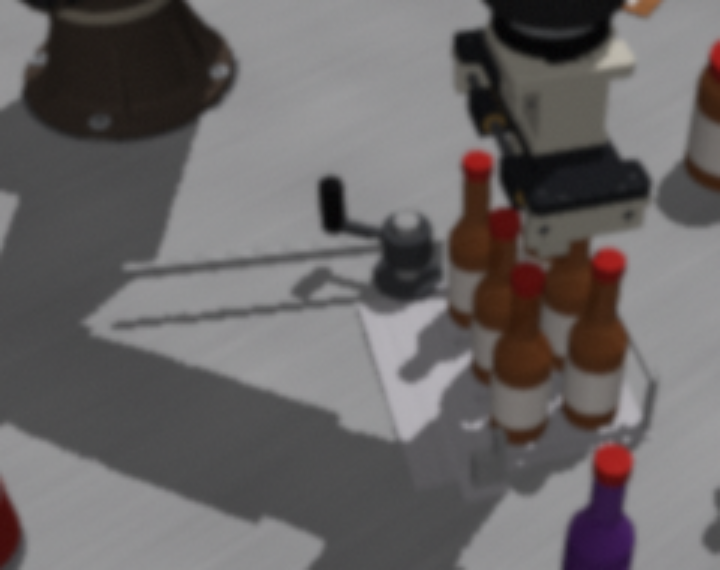

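The bottle stands in the right lane's front place, crop (520,370), 63 mm ahead of its rear neighbour and in line with it. Now the collar.

```bash
python3 -m creep '[[0,0,0,-3,0,0,60],[0,0,0,-3,0,0,60],[-0.14,0,0,0,0,0,60],[-0.14,0,0,0,0,0,60],[-0.14,0,0,0,0,0,60],[-0.14,0,0,0,0,0,60],[-0.14,0,0,0,0,0,60],[-0.14,0,0,0,0,0,60]]'
cat >> h.py <<'E'
KN=np.array([.4005,.0083,.0]); CO=tray(-.05,.132)
def radial(k):  # tool down, y outward along lever
    y=k-CO; y[2]=0; y/=np.linalg.norm(y); return np.c_[-Z,y,np.cross(-Z,y)]
E
python3 - <<'E'
from h import *
p,Q,s=pose();print(s['joints'].round(1),CO);goto(Rg=radial(KN.copy()),hold=KN+[0,0,.27]);goto(Rg=radial(KN.copy()),hold=KN+[0,0,.09])
E
```

```text
time_s: 19.55
tcp_pos: [0.6669, 0.0136, 0.2875]
eef_rot: [-150.1, 89.9, -35.7]
contact_force: [-0.1, 0.5, 0.2]
gripper_width: 0.0529
[ 17.9  18.1   4.9   0.1 -76.8   6.5] [0.46330622 0.04691563 0.        ]
 turn [-0.124 -0.002  0.001] | 0.124 shift after turn cm [ 3.63 22.97 13.5 ] before [ 3.58 24.47 10.57] tcp [0.4005 0.0083 0.2512]
 turn [-0.124 -0.002  0.001] | 0.124 shift after turn cm [21.63 22.97 13.5 ] before [21.58 24.49 10.61] tcp [0.4005 0.0083 0.0712]
```

```bash
python3 -m creep '[[-0.124,0,0,0,0,0,60],[0,0,0,0,3.3,1.9,60],[0,0,0,0,3.3,1.9,60],[0,0,0,0,3.3,1.9,60],[0,0,0,0,3.3,1.9,60],[0,0,0,0,3.3,1.9,60],[0,0,0,1,3.3,1.9,60],[0,0,0,2.5,3.1,1.9,60]]'
python3 - <<'E'
from h import *
p,Q,s=pose();print(s['joints'].round(1));goto(Rg=radial(KN.copy()),hold=KN+[0,0,.09])
E
```

```text
time_s: 20.35
tcp_pos: [0.402, 0.0084, 0.2532]
eef_rot: [-122.2, 89.6, -0.9]
contact_force: [-0.3, 1.2, 0.3]
gripper_width: 0.0524
[ 29.9  -8.  -28.7   0.2 -69.    1.3]
 turn [-0.006 -0.003  0.005] | 0.009 shift after turn cm [18.2   0.13  0.07] before [18.19  0.23  0.14] tcp [0.4005 0.0083 0.0712]
```

```bash
python3 -m creep '[[0,0,0,4,0,0,60],[0,0,0,4,0,0,60],[0,0,0,3,0,0,60],[0,0,0,2.5,0,0,60],[0,0,0,2.5,0,0,60],[0,0,0,2,0,0,60],[0,0,0,0,0,0,60]]'
python3 - <<'E'
from h import *
p,Q,s=pose();print(s['joints'].round(1));goto(Rg=radial(KN.copy()),hold=KN+[0,0,.09])
look('s10')
E
```

```text
time_s: 21.05
tcp_pos: [0.4011, 0.0072, 0.0701]
eef_rot: [123.0, 89.8, -115.8]
contact_force: [-0.2, -0.1, -0.9]
gripper_width: 0.0528
[ 29.7   4.7 -44.4   0.2 -41.    1.3]
 turn [-0.006 -0.002 -0.003] | 0.007 shift after turn cm [-0.11 -0.01  0.13] before [-0.11 -0.01  0.13] tcp [0.4005 0.0083 0.0712]
0.84 [282. 190. 304. 249.] tray [-0.005 -0.081  0.097] axis [-0.062  0.044  0.997] zmin/max [0.003 0.188] 1008
```

View pics/s10.png

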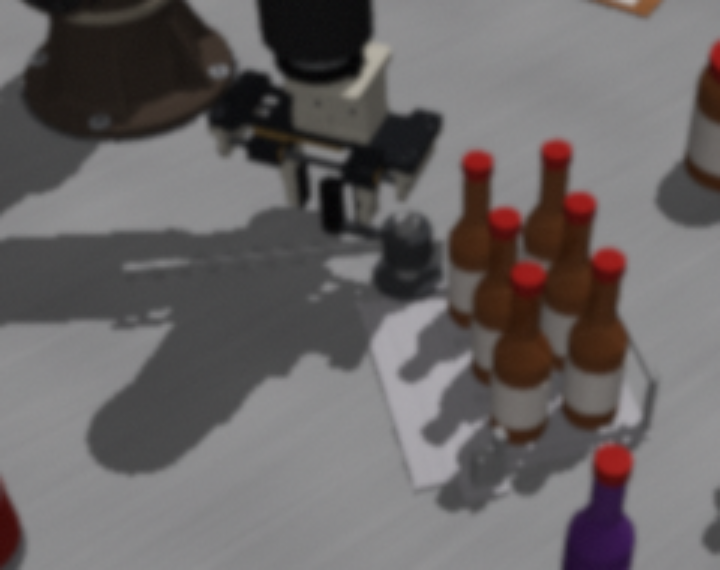

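Fingers straddle the knob at crop (332,205). Closing, then swinging along the 75 mm arc; about 1.65 rad is needed.

```bash
python3 -m creep '[[0,0,0,0,0,0.1,20],[0,0,0,0,0,0,20],[0,0,0,0,0,0,20],[0,0,0,0,0,0,20],[-0.05,0,0,0,-0.01,-0.375,20],[-0.1,0,0,0,-0.037,-0.75,20],[-0.1,0,0,0,-0.037,-0.75,20],[0,0,0,0,0,0,20]]' 15
python3 - <<'E'
from h import *
p,Q,s=pose();print(s['gripper_width'],s['contact_force']); k=p-CO;print('rad',np.linalg.norm(k[:2]),'ang tray',np.degrees(np.arctan2(k[1],k[0]))-65.98+360,'tool y ang',np.degrees(np.arctan2(Q[1,1],Q[0,1]))-65.98+360)
E
```

```text
time_s: 21.95
tcp_pos: [0.4114, -0.0082, 0.072]
eef_rot: [105.9, 89.7, -118.4]
contact_force: [-7.3, -7.3, 7.7]
gripper_width: 0.0237
0.023712220585551242 [-7.3439473  -7.29243446  7.69892276]
rad 0.07567498576202188 ang tray 160.7146262921014 tool y ang 159.75254057121253
```

```bash
python3 -m creep '[[-0.1,0,0,0,0.03,-0.75,20],[-0.1,0,0,0,0,-0.75,20],[-0.1,0,0,0,-0.037,-0.75,20],[-0.1,0,0,0,-0.037,-0.75,20],[-0.1,0,0,0,-0.037,-0.75,20],[-0.1,0,0,0,-0.037,-0.75,20],[0,0,0,0,0,0,20]]'
python3 - <<'E'
from h import *
p,Q,s=pose();print(s['joints'].round(1),s['gripper_width'],s['contact_force']); k=p-CO;print('rad',np.linalg.norm(k[:2]),'ang tray',np.degrees(np.arctan2(k[1],k[0]))-65.98+360,'tool y ang',np.degrees(np.arctan2(Q[1,1],Q[0,1]))-65.98+360)
E
```

```text
time_s: 22.65
tcp_pos: [0.4522, -0.0278, 0.0721]
eef_rot: [112.9, 89.8, -77.0]
contact_force: [-1.8, -5.1, -0.7]
gripper_width: 0.0236
[ 21.7   9.3 -38.4   0.2 -42.3  58.2] 0.02357525943731263 [-1.78619239 -5.0534333  -0.7136643 ]
rad 0.0754984647740956 ang tray 195.52854582013896 tool y ang 194.07084551211364
```

```bash
python3 -m creep '[[-0.1,0,0,0,-0.037,-0.75,20],[-0.1,0,0,0,-0.037,-0.75,20],[-0.1,0,0,0,-0.037,-0.75,20],[-0.1,0,0,0,-0.037,-0.75,20],[-0.1,0,0,0,-0.037,-0.75,20],[-0.1,0,0,0,-0.037,-0.75,20],[-0.1,0,0,0,-0.037,-0.75,20],[0,0,0,0,0,0,20]]'
python3 - <<'E'
from h import *
p,Q,s=pose();print(s['joints'].round(1),s['gripper_width'],s['contact_force']); k=p-CO;print('rad',np.linalg.norm(k[:2]),'ang tray',np.degrees(np.arctan2(k[1],k[0]))-65.98+360,'tool y ang',np.degrees(np.arctan2(Q[1,1],Q[0,1]))-65.98+360)
E
```

```text
time_s: 23.45
tcp_pos: [0.5029, -0.0171, 0.0721]
eef_rot: [113.2, 89.9, -36.7]
contact_force: [-5.5, 3.4, -1.0]
gripper_width: 0.0236
[ 20.5  13.7 -32.3   0.1 -44.   99.5] 0.02358149387949644 [-5.52953377  3.36817705 -1.00544129]
rad 0.0752360830919809 ang tray 235.730697113693 tool y ang 234.13036797158648
```

```bash
python3 -m creep '[[-0.075,0,0,0,-0.02,-0.57,20],[0,0,0,0,0,0,20],[0,0,0,0,0,0,20]]'
cat >> h.py <<'E'
def bar():
    for c in('scene','top'):
        a,d=r.capture(c);P=cloud(c,d);q=P.reshape(-1,3);t=np.c_[(q[:,:2]-wc)@Rt+mc,q[:,2]]
        k=(abs(t[:,0]+.05)<.018)&(t[:,1]<.04)&(t[:,1]>-.14)&(t[:,2]>.045)&(t[:,2]<.066);t=t[k]
        print(c,len(t),'bar x=%.4f slope deg %.2f'%(np.median(t[:,0]),np.degrees(np.arctan(np.polyfit(t[:,1],t[:,0],1)[0]))), t[:,1].min(),t[:,1].max())
    return a
E
python3 - <<'E'
from h import *
p,Q,s=pose();print(s['gripper_width'],s['contact_force']); k=p-CO;print('rad',np.linalg.norm(k[:2]),'ang tray',np.degrees(np.arctan2(k[1],k[0]))-65.98+360,'tool y ang',np.degrees(np.arctan2(Q[1,1],Q[0,1]))-65.98+360)
a=bar();cv2.imwrite('pics/t11.png',cv2.resize(a[150:320,215:375],None,fx=3.5,fy=3.5,interpolation=cv2.INTER_CUBIC))
E
```

```text
time_s: 23.75
tcp_pos: [0.5072, -0.0142, 0.0721]
eef_rot: [116.0, 89.9, -29.8]
contact_force: [-3.7, 4.1, -1.0]
gripper_width: 0.0239
0.023920273142508573 [-3.72246838  4.14741382 -0.99401912]
rad 0.07518909785423154 ang tray 239.70838886601152 tool y ang 238.23082723499397
scene 235 bar x=-0.0560 slope deg -1.77 -0.12723606607838223 0.039655377748958776
top 169 bar x=-0.0554 slope deg -0.24 -0.1262273583294412 0.028072865972397217
```

The image limit is reached, so from here I use numbers. I'll nudge on in 1 mm steps, watching the tangential force for the end stop.

```bash
cat >> h.py <<'E'
def st():
    p,Q,s=pose();k=p-CO;print('rad %.4f ang %.2f Ftan %.1f Frad %.1f Mz %.2f'%(np.linalg.norm(k[:2]),np.degrees(np.arctan2(k[1],k[0]))-65.98+360,-Q[:,2]@s['contact_force'],Q[:,1]@s['contact_force'],s['moment'][2]))
E
python3 -c "from h import *;st()"
for i in 1; do python3 -m creep '[[-0.013,0,0,0,0.02,-0.1,20],[0,0,0,0,0,0,20],[0,0,0,0,0,0,20]]' >/dev/null; python3 -c "from h import *;st()"; done
python3 -m creep '[[-0.013,0,0,0,0.02,-0.1,20],[0,0,0,0,0,0,20],[0,0,0,0,0,0,20]]' >/dev/null; python3 -c "from h import *;st()"
```

```text
rad 0.0752 ang 239.68 Ftan -1.3 Frad -7.0 Mz 0.22
rad 0.0752 ang 240.11 Ftan -1.8 Frad -7.8 Mz 0.10
rad 0.0752 ang 240.85 Ftan -1.7 Frad -10.4 Mz 0.10
```

```bash
python3 -m creep '[[-0.013,0,0,0,-0.06,-0.1,20],[0,0,0,0,0,0,20],[0,0,0,0,0,0,20]]' >/dev/null; python3 -c "from h import *;st()"
python3 -m creep '[[-0.013,0,0,0,0,-0.1,20],[0,0,0,0,0,0,20],[0,0,0,0,0,0,20]]' >/dev/null; python3 -c "from h import *;st()"
```

```text
rad 0.0751 ang 241.64 Ftan -2.0 Frad -7.3 Mz 0.10
rad 0.0752 ang 242.39 Ftan -2.6 Frad -6.9 Mz 0.12
```

```bash
python3 -m creep '[[-0.013,0,0,0,0,-0.1,20],[0,0,0,0,0,0,20],[0,0,0,0,0,0,20]]' >/dev/null; python3 -c "from h import *;st()"
python3 -c "
from h import *
bar()"
```

```text
rad 0.0751 ang 243.13 Ftan -1.3 Frad -7.7 Mz 0.04
scene 246 bar x=-0.0454 slope deg -3.04 -0.12891831302026507 0.03904547680007583
top 161 bar x=-0.0448 slope deg -1.76 -0.12695761414694254 0.02768366225612487
```

```bash
python3 -m creep '[[-0.008,0,0,0,0,-0.06,20],[0,0,0,0,0,0,20],[0,0,0,0,0,0,20]]' >/dev/null; python3 -c "from h import *;st()"
python3 -m creep '[[-0.008,0,0,0,0,-0.06,20],[0,0,0,0,0,0,20],[0,0,0,0,0,0,20]]' >/dev/null; python3 -c "from h import *;st()"
```

```text
rad 0.0751 ang 243.54 Ftan -3.0 Frad -7.8 Mz 0.10
rad 0.0751 ang 243.62 Ftan -3.4 Frad -6.9 Mz -0.06
```

```bash
python3 -m creep '[[-0.008,0,0,0,0,-0.06,20],[0,0,0,0,0,0,20],[0,0,0,0,0,0,20]]' >/dev/null; python3 -c "from h import *;st()"
```

```text
rad 0.0751 ang 243.70 Ftan -5.1 Frad -6.9 Mz -0.12
```

The end stop is felt at about 243.6° on my scale, so the locked mark (1.7° short of it) is at about 241.9°. Backing off to there.

```bash
python3 -m creep '[[0.03,0,0,0,0,0.22,20],[0,0,0,0,0,0,20],[0,0,0,0,0,0,20]]' >/dev/null; python3 -c "from h import *;st();bar()"
```

```text
rad 0.0752 ang 242.75 Ftan -2.1 Frad -7.7 Mz 0.14
scene 245 bar x=-0.0470 slope deg -2.89 -0.12932616217609288 0.03984702869428375
top 157 bar x=-0.0460 slope deg -1.46 -0.12683880838867162 0.023944339010694496
```

```bash
python3 -m creep '[[0.012,0,0,0,0,0.09,20],[0,0,0,0,0,0,20],[0,0,0,0,0,0,20]]' >/dev/null; python3 -c "from h import *;st();bar()"
```

```text
rad 0.0752 ang 242.20 Ftan -2.4 Frad -7.6 Mz 0.17
scene 237 bar x=-0.0484 slope deg -2.55 -0.12895466119230284 0.039814755463637407
top 164 bar x=-0.0477 slope deg -1.11 -0.1263036875159162 0.026645649578186437
```

```bash
python3 -m creep '[[0.005,0,0,0,-0.05,0.04,20],[0,0,0,0,0,0,20],[0,0,0,0,0,0,20]]' >/dev/null; python3 -c "from h import *;st()"
python3 -m creep '[[0,0,0,0,0,0,40],[0,0,0,0,0,0,60],[0,0,0,0,0,0,60],[0,0,0,-1.5,0,0,60],[0,0,0,-3,0,0,60],[0,0,0,-4,0,0,60],[0,0,0,-4,0,0,60],[0,0,0,-4,0,0,60]]'
python3 - <<'E'
from h import *
bar()
a,d=r.capture('top');P=cloud('top',d);hsv=cv2.cvtColor(a,cv2.COLOR_BGR2HSV)
red=((hsv[...,0]<8)|(hsv[...,0]>172))&(hsv[...,1]>150)&(hsv[...,2]>90)
n,l,s_,c=cv2.connectedComponentsWithStats(red.astype(np.uint8))
for i in range(1,n):
    if 20<s_[i,4]<400 and 200<c[i][0]<460: print(c[i].round(1),s_[i,4],untray(np.median(P[l==i],0)).round(4))
look('s12')
E
```

```text
rad 0.0751 ang 242.07 Ftan -2.2 Frad -5.9 Mz 0.21
time_s: 28.25
tcp_pos: [0.5106, -0.0123, 0.2398]
eef_rot: [128.5, 89.7, -14.8]
contact_force: [2.0, -0.1, 0.1]
gripper_width: 0.0525
scene 242 bar x=-0.0487 slope deg -2.70 -0.1287418069386621 0.03765381873336615
top 155 bar x=-0.0480 slope deg -1.31 -0.1267957696663445 0.02041578507876588
[231.1 123.3] 74 [ 0.1931 -0.1612  0.1853]
[311.6 124.3] 74 [ 0.0025 -0.2442  0.1847]
[262.3 177.1] 88 [ 0.0636 -0.0672  0.1888]
[285.1 187.2] 96 [-0.0002 -0.0677  0.1879]
[251.2 201. ] 94 [6.390e-02 1.000e-04 1.884e-01]
[274.4 210. ] 96 [ 0.0007 -0.0029  0.188 ]
[239.2 225. ] 97 [0.0668 0.0681 0.1884]
[263.  236.1] 82 [-1.000e-04  6.870e-02  1.879e-01]
[420.8 253.2] 83 [-0.4171 -0.0653  0.0568]
0.87 [278. 189. 304. 246.] tray [-0.006 -0.082  0.098] axis [-0.065  0.072  0.995] zmin/max [0.014 0.188] 830
0.28 [242. 172. 284. 254.] tray [-0.078  0.061  0.057] axis [-0.919  0.384  0.091] zmin/max [0.002 0.101] 563
```

```bash
python3 -m creep '[[0,0,0,-3,0,0,60],[0,0,0,-3,0,0,60],[0,0,0,0,0,0,60],[0,0,0,0,0,0,60]]'; python3 -c "
from h import *
bar(); print(r.close_job())"
```

```text
time_s: 28.9
tcp_pos: [0.51, -0.012, 0.2967]
eef_rot: [116.1, 89.8, -27.1]
contact_force: [0.5, -0.5, -1.7]
gripper_width: 0.0522
scene 243 bar x=-0.0487 slope deg -2.56 -0.12776225139485328 0.03963476319349516
top 156 bar x=-0.0479 slope deg -1.31 -0.12659842509312647 0.017873735062280766
the job is handed in; nothing more can be done
None
```

The fallen bottle is standing in its lane's front place again and the stop bar lies across the front of all three lanes. I handed the job in at about 29 s of the 56 s allowed; no verdict is reported.

**Bottle:** I gripped the neck and lifted and turned the bottle upright. I set it briefly on the table in front of the tray to re-grip it from above, then lowered it by force feedback into the right lane (place2). Measured at its cap, it stands at tray (0, -68) mm. The fitted front places are at x = 0, and the other five bottles' caps are within about 3 mm of where they started.

**Collar:** I gripped the knob and swung it round until I felt the end stop. I then backed off about 1.5° toward the locked mark and let go. By my estimate the joint is at about 1.83–1.84 rad.

**Last checks:** The arm is clear of everything, with the tool at 0.30 m height. No force I read came near the limits.
- **Bar:** it measures at tray x about -48 mm against the nominal -50, reaching y = -127 mm.
- **Where they disagree:** the bar's slope reads -1.3° from the top camera and -2.6° from the scene camera, while the feel of the stop puts it within about half a degree of locked. I trusted the stop. I put the slopes down to bar-edge noise in the depth pictures.
- **Not checked:** I had used up the 12 pictures by then, so I never looked at the pointer against its mark. I did not re-measure the can and jar at the end; the arm was not near the jar, and the can's red band still showed near its earlier place.

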